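# Half-draw the plug gauge from an impeller bore and hold it

## Robot

A 6-joint arm with a two-finger parallel gripper is mounted at the origin on the work surface. World frame = base frame: x ahead of the robot, y to its left, z up, the work surface at z = 0. Lengths are in m, angles in rad, forces in N, time in s.
With the tool pointing down it reaches from about 0.35 to 0.975 m from the base axis. Payload 4.9 kg.
Tool frame: the origin (TCP) lies at the very end of the fingers, on their centre line; the grasp point (between the pads) lies 19 mm behind it; z points along the fingers, y is the line along which they close (so a half turn about z gives the same grasp; the last joint's range is limited). The gripper opens to 85 mm and grips with 20 to 120 N. Pads are 22 mm wide; open, the fingers measure 114 mm over their backs; the gripper's body (76 mm by 85 mm) begins 54 mm behind the grasp point. The pads swing forward as they close: fully open they stand 13 mm farther back than shut.
Start: joints at [-1.46, 0.053, 1.613, -0, 1.476, -0.119], TCP at [0.142, -0.609, 0.231] pointing down, gripper open.
Joint ranges: [-3.01, 3.01], [-1.01, 2.22], [0.06, 2.58], [-1.02, 4.17], [0.09, 2.62], [-3.14, 3.14]. Speed limits (rad/s): [2.57, 2.57, 3.14, 3.14, 3.14, 3.14].

## Interface

Orientations are given as a rotation vector (axis times angle).
In Python, from station import get_obs, optics, ctrl gives the robot as it stands.
- The arm moves only by the shell command python3 -m pendant 'ROWS' [FORCE]. ROWS is JSON, a list of rows, each a list of 3 entries, a list of its own where there are three numbers: the shift along the tool's x, y, z in mm, then the turn, a rotation vector about the tool's x, y, z in rad, then the opening, from 0 (shut) to 1 (fully open). A call has 1 to 12 rows; each row shifts and turns the commanded pose from where the row before left it, along the tool's axes as they then stand; what a row does not reach is not made up. A row lasts 1/12 s, in which the tool goes at most 41.7 mm and 7.16 degrees, less where a joint would pass 70% of its speed; a pose out of reach is approached as far as the arm can. A call is refused whole if a number of a shift passes 41.7 or a number of a turn 0.125, either way. A call with a gripper value outside its range is refused whole. The fingers move at their own pace and stop on an object; FORCE is the grip in N (left out, the last holds). Time passes only in rows, so rows that do not move let the fingers close. It gives the time, the measured TCP pose, the force, the opening and the grip force at its end, in the units of the state.
- get_obs(): the state, without advancing time (a new reading comes with each control period).
- optics.get_image(name): name is "scene" or "top" or "wrist"; returns the picture (480x640x3 uint8, red, green, blue); there is no depth.
- optics.camera_model(name): a dict with "fx", "fy", "cx", "cy" (pixels), "cam_to_world" (4x4, takes a point from camera to world coordinates). Camera axes: x right, y up, looking along -z (the intrinsics and any distortion apply to the point x, -y, -z); pixel columns grow to the right and rows downward; lengths in m; the calibration is good to about 2 mm. A picture is of the moment at which its call begins: read the wrist's pose just before it. camera_model takes no time and is no camera call; for the wrist camera it gives the pose at the moment of the call.
- ctrl.finish_job(): hands the job in; it is judged then, once.
The state is a dict: "t": time; "q": joint angles; "dq": joint speeds; "effort": joint torques, N m; "tool_pos": TCP position; "tool_rot": TCP orientation; "contact_force": force on the tool from outside, world axes, zero at the start; "wrist_torque": the same for the moment, N m; "opening": finger opening in m; "grip_force": force on a finger pad.
Only numpy, scipy, OpenCV 4.12 (cv2) and the standard library are available. Lean on these libraries where they do the work, as an engineer would, in place of code of your own. Each camera call takes 0.05 s, during which the arm holds its last target. There are 200 camera calls.

## Task

Take the brass hub nut that sits loose on the clamped impeller's hub, round the plug gauge, off over the gauge handle and set it down flat on the black rubber mat beside the other nut, without dropping it. Then grip the gauge by its handle and draw it straight up, without forcing it sideways or pulling it out of the bore, until the black band round the middle of its plug is level with the hub's top face, and finish still holding it there for the bore check. Leave everything else on the counter where it lies.

Things in the scene. Friction and masses are not known exactly. Their poses are not given: they have to be found in the camera images.
- impeller: dark cast-iron pump impeller, 180 mm across, vanes up, fixed by three toe clamps on a round steel bench plate (230 mm across, 14 mm thick) on the counter; origin on the counter under the hub, z up along the bore. Hub: 60 mm across at its flat top, 94 mm above the counter; vanes reach 66 mm and clamps 54 mm, so nothing stands beside the hub's top. Bore 25 mm across, 80 mm deep down to the plate
- hub_mouth (a point): centre of the bore's mouth in the hub's top face (94 mm above the counter), z up along the bore
- gauge: steel plug gauge, 0.3 to 0.5 kg, upright and loose in the bore (let go, it slides down); origin at the centre of its foot, z up its axis. Plug 24 mm across, 80 mm long, fully down at first, its top level with the hub's top face; black band 6 mm wide round it, hidden at first. On the plug a grey round handle, 18 mm across, 50 mm long (80 to 130 mm above the foot), green ring near its top
- gauge_band (a point): on the gauge's axis at the middle of the black band, 40 mm above its foot
- gauge_handle (a point): on the gauge's axis at the middle of the handle, 105 mm above its foot, 65 mm above the band
- gauge_foot (a point): centre of the gauge's foot; 80 mm below the hub's top face when the gauge is fully down
- hub_nut: plain brass hexagon nut, 46 mm across its flats, 53 mm across its corners, 24 mm high, clear hole 27 mm, 0.26 kg; origin at the centre of its underside, z up; its flats face along its own +x and every 60 degrees from it. It lies loose on the hub's top face round the gauge's handle, which reaches 26 mm above the nut
- mat: black rubber mat, fixed, 130 mm (its x) by 190 mm (its y), 4 mm thick; origin at the centre of its underside. The spare nut stands near one end of its y length, the other end is free
- spare_nut: second brass nut, the same size, standing on the mat about 50 mm from its middle, to be left alone; origin at the centre of its underside
- spanner: chrome combination spanner 210 mm long, 8 mm thick, lying beyond the work from the robot, to be left alone; origin at its middle
- stone: worn grey abrasive stone 105 x 48 x 22 mm, lying beyond the work from the robot, to be left alone; origin at the centre of its underside
- washer0: stainless shim washer 50 mm across, 3 mm thick, lowest of a stack of three, to be left alone; origin at the centre of its underside
- washer1: the middle washer of the stack, to be left alone
- washer2: the top washer of the stack, to be left alone
- oil_can: red oil can with a bent spout, 64 mm across, 138 mm high, to be left alone; origin at the centre of its underside

How it is judged:
By the outcome, as a careful person would: the job done as asked, in the order asked, and still so for the second after the job is handed in, while the arm keeps its last pose, push and grip.
It also fails if it takes over 61 s, if anything falls off the work surface, if the arm or the gripper's body presses on something with over 40 N, if the wrist force passes 120 N, or if a joint passes its speed limit or range.

## Working session

There is one attempt and no reset: what is moved stays moved. The work goes in short steps, Python scripts to look and compute and a shell command to move; the robot and the scene stay as the last step left them, time stands still between calls to the robot, and variables do not carry over. Pictures are saved under pics/ and viewed, at most 10 in all, crops included, and the job is handed in when it is done.

```bash
ls; mkdir -p pics
cat > h.py <<'E'
import numpy as np,cv2
from station import get_obs,optics,ctrl
def K(m): return np.array([[m['fx'],0,m['cx']],[0,m['fy'],m['cy']],[0,0,1.]])
def ray(m,u,v):
    T=np.array(m['cam_to_world']); 
    d=cv2.undistortPoints(np.array([[[u,v]]],float),K(m),np.array(m.get('dist',[0,0,0,0,0]),float)).ravel()
    d=T[:3,:3]@np.array([d[0],-d[1],-1]); return T[:3,3],d/np.linalg.norm(d)
def onz(m,u,v,z):
    o,d=ray(m,u,v); return o+d*(z-o[2])/d[2]
def tri(*rs):
    A=0;b=0
    for o,d in rs:
        P=np.eye(3)-np.outer(d,d);A=A+P;b=b+P@o
    x=np.linalg.solve(A,b); return x,[np.linalg.norm((np.eye(3)-np.outer(d,d))@(x-o)) for o,d in rs]
def proj(m,p):
    T=np.linalg.inv(np.array(m['cam_to_world']));c=T[:3,:3]@np.array(p)+T[:3,3]
    r,_=cv2.projectPoints(np.array([[c[0],-c[1],-c[2]]]),np.zeros(3),np.zeros(3),K(m),np.array(m.get('dist',[0,0,0,0,0]),float));return r.ravel()
E
python3 - <<'E'
from h import *
o=get_obs();print(o)
for n in('scene','top','wrist'):
    m=optics.camera_model(n);print(n,m);cv2.imwrite(f'pics/{n}0.png',optics.get_image(n)[:,:,::-1])
E
```

```text
pics
{'t': 0.0, 'q': array([-1.45998898e+00,  5.33726870e-02,  1.61429935e+00,  2.26808448e-05,
        1.47596352e+00, -1.19005583e-01]), 'dq': array([-2.76403722e-04, -1.23979494e-06, -8.25826984e-04,  9.30666538e-04,
       -6.88871781e-04, -1.24090631e-03]), 'effort': array([ 7.23833764e-04, -3.93682694e+01, -3.70170772e+01, -5.08191386e-05,
        6.98800446e-03, -5.40031678e-06]), 'tool_pos': array([ 0.14230686, -0.60795221,  0.23004999]), 'tool_rot': array([-3.11884653e+00, -3.59957848e-01, -4.85854954e-05]), 'contact_force': array([0.28273653, 0.20443507, 0.61857303]), 'wrist_torque': array([-0.00459859,  0.03366203,  0.0299088 ]), 'grip_force': 0.0, 'opening': 0.08544658627636022}
scene {'fx': 538.4399615849843, 'fy': 538.4399615849843, 'cx': 316.13612358050784, 'cy': 244.42733491743127, 'cam_to_world': array([[-0.82993543, -0.34232333,  0.4404792 ,  1.04387413],
       [ 0.55784494, -0.51496468,  0.65086128,  0.67648453],
       [ 0.00402623,  0.78589193,  0.61835076,  0.73089217],
       [ 0.        ,  0.        ,  0.        ,  1.        ]])}
top {'fx': 469.8226148001969, 'fy': 469.8226148001969, 'cx': 314.8400207314502, 'cy': 238.61702451367992, 'cam_to_world': array([[-0.00248349,  0.9808711 , -0.19464256,  0.42694471],
       [-0.99939919, -0.00916339, -0.03342596, -0.01074115],
       [-0.03457014,  0.1944426 ,  0.98030453,  1.01412527],
       [ 0.        ,  0.        ,  0.        ,  1.        ]])}
wrist {'fx': 408.18320442946947, 'fy': 408.18320442946947, 'cx': 318.07783940002753, 'cy': 239.3910503688739, 'cam_to_world': array([[ 0.227486  ,  0.93347733,  0.27725475,  0.21418545],
       [-0.97377788,  0.21882963,  0.06221114, -0.59153626],
       [-0.00259887, -0.28413671,  0.95878025,  0.37365393],
       [ 0.        ,  0.        ,  0.        ,  1.        ]])}
```

View pics/scene0.png

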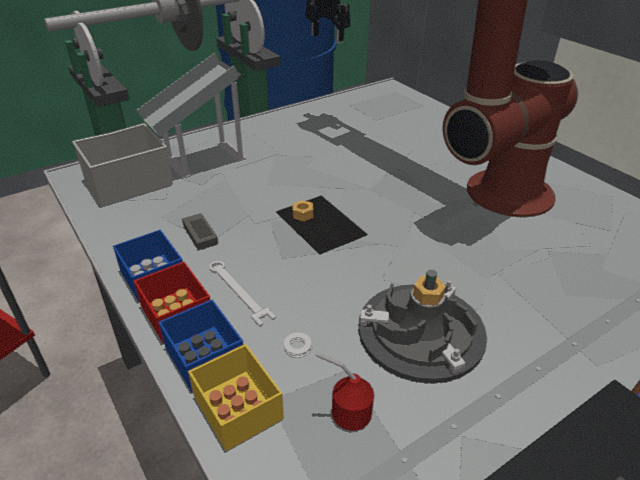

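View pics/top0.png

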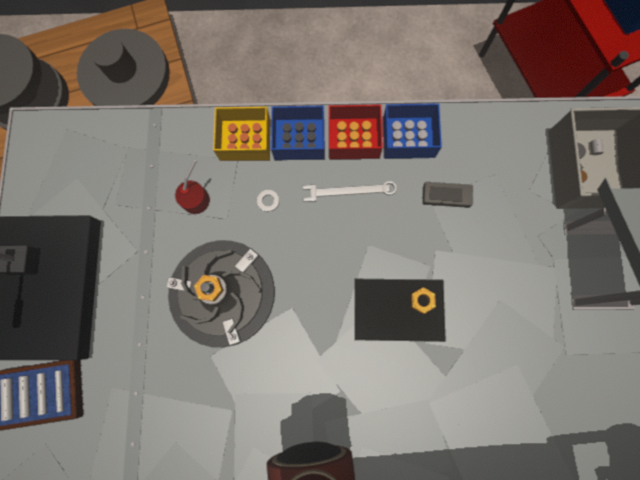

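The scene view shows the hub nut at about (430,290) and the spare at (303,210). In the top view the hub nut is at (209,289), the spare at (424,300), and the mat covers columns 355–445 and rows 279–341, with its free end on the left (+y). Next I'll measure them.

```bash
cat > m1.py <<'E'
from h import *
mt,ms=[optics.camera_model(n) for n in('top','scene')]
It,Is=[cv2.imread(f'pics/{n}0.png') for n in('top','scene')]
def brass(I):
    h=cv2.cvtColor(I,cv2.COLOR_BGR2HSV);return cv2.inRange(h,(12,110,80),(28,255,255))
def blob(I,c,r=30):
    M=np.zeros(I.shape[:2],np.uint8);M[c[1]-r:c[1]+r,c[0]-r:c[0]+r]=brass(I)[c[1]-r:c[1]+r,c[0]-r:c[0]+r]
    cs,_=cv2.findContours(M,0,2);c=cv2.convexHull(max(cs,key=cv2.contourArea));x=cv2.boundingRect(c);return c,x
for nm,ct,cs in(('hub',(209,289),(430,290)),('spare',(424,300),(303,210))):
    a,xa=blob(It,ct);b,xb=blob(Is,cs,25)
    print(nm,xa,xb,cv2.minEnclosingCircle(a))
    print(' top hull poly',cv2.approxPolyDP(a,2,True).reshape(-1,2).tolist()); print(' scene',cv2.approxPolyDP(b,2,True).reshape(-1,2).tolist())
    ca=(xa[0]+(xa[2]-1)/2,xa[1]+(xa[3]-1)/2);cb=(xb[0]+(xb[2]-1)/2,xb[1]+(xb[3]-1)/2)
    print(' blob centre tri',*tri(ray(mt,*ca),ray(ms,*cb)))
m=cv2.inRange(cv2.cvtColor(It,cv2.COLOR_BGR2GRAY),0,45)[270:350,345:455]
c=max(cv2.findContours(m,0,2)[0],key=cv2.contourArea)+np.array([345,270]);r=cv2.minAreaRect(c);print('mat',r,[onz(mt,*p,.004).round(4).tolist() for p in cv2.boxPoints(r)],onz(mt,*r[0],.004))
f=lambda I,x,y,w,h:cv2.resize(I[y:y+h,x:x+w],(400,300),interpolation=2)
cv2.imwrite('pics/c1.png',np.vstack([np.hstack([f(It,169,259,80,60),f(It,384,270,80,60)]),np.hstack([f(Is,390,260,80,60),f(Is,263,180,80,60)])]))
E
python3 m1.py
```

```text
hub (194, 274, 29, 27) (413, 276, 33, 29) ((207.94186401367188, 287.8255920410156), 14.22541332244873)
 top hull poly [[216, 277], [222, 290], [213, 300], [198, 298], [194, 287], [198, 280], [205, 274]]
 scene [[421, 276], [436, 277], [445, 285], [444, 292], [436, 304], [421, 303], [413, 294], [414, 285]]
 blob centre tri [0.51193999 0.22914424 0.10806826] [np.float64(0.001423020470818939), np.float64(0.0014230204708189137)]
spare (411, 287, 25, 27) (292, 201, 22, 20) ((423.0, 300.5), 13.647443771362305)
 top hull poly [[424, 287], [435, 294], [435, 307], [422, 313], [411, 306], [411, 294]]
 scene [[312, 203], [312, 217], [305, 220], [293, 217], [294, 203]]
 blob centre tri [ 0.49044896 -0.2020881   0.01545375] [np.float64(0.001855677474492981), np.float64(0.001855677474493043)]
mat ((400.0, 307.0), (4.0, 4.0), 90.0) [[0.4823, -0.1524, 0.004], [0.4823, -0.1608, 0.004], [0.4739, -0.1605, 0.004], [0.474, -0.1521, 0.004]] [ 0.47813018 -0.15644772  0.004     ]
```

View pics/c1.png

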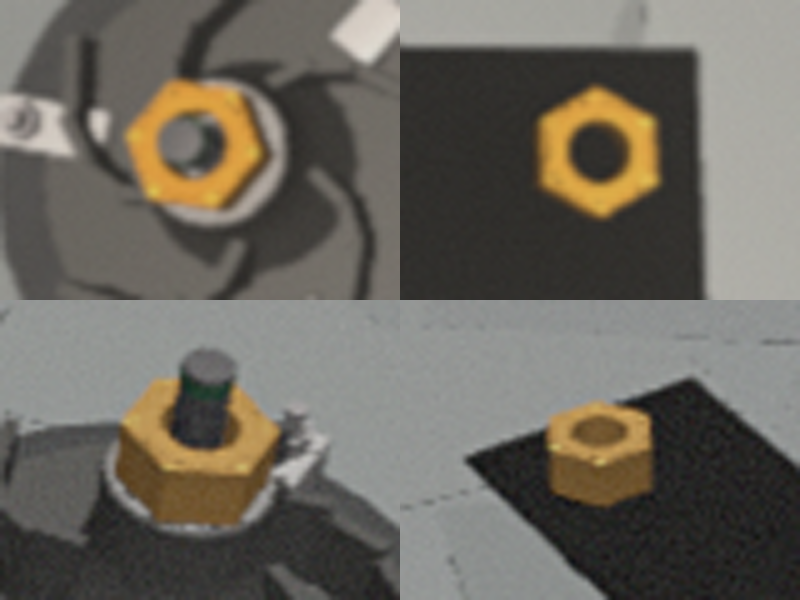

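The crops show the hub nut's hexagon clearly in the top view, with corners near ±16–24° (mod 60). The handle is inside the nut's hole, off to one side. I'll move over the hub for wrist views.

```bash
python3 -m pendant '[[[30,-10,0],[0,0,0],1],[[30,-10,0],[0,0,0],1],[[30,-10,0],[0,0,0],1],[[30,-10,0],[0,0,0],1],[[30,-10,0],[0,0,0],1],[[30,-10,0],[0,0,0],1],[[30,-10,0],[0,0,0],1],[[30,-10,0],[0,0,0],1],[[30,-10,0],[0,0,0],1],[[30,-10,0],[0,0,0],1],[[30,-10,0],[0,0,0],1],[[30,-10,0],[0,0,0],1]]'
python3 -m pendant '[[[12,-38,0],[0,0,0],1],[[12,-38,0],[0,0,0],1],[[12,-38,0],[0,0,0],1],[[12,-38,0],[0,0,0],1],[[12,-38,0],[0,0,0],1],[[12,-38,0],[0,0,0],1],[[12,-38,0],[0,0,0],1],[[12,-38,0],[0,0,0],1],[[12,-38,0],[0,0,0],1],[[12,-38,0],[0,0,0],1],[[12,-38,0],[0,0,0],1],[[12,-38,0],[0,0,0],1]]'
python3 -m pendant '[[[12,-38,0],[0,0,0],1],[[12,-38,0],[0,0,0],1],[[0,0,0],[0,0,0],1],[[0,0,0],[0,0,0],1],[[0,0,0],[0,0,0],1]]'
python3 - <<'E'
from h import *
import pickle
m=optics.camera_model('wrist');cv2.imwrite('pics/wA.png',optics.get_image('wrist')[:,:,::-1]);pickle.dump(m,open('wA.pkl','wb'))
o=get_obs();print(o['t'],o['tool_pos'],o['tool_rot'],proj(m,[.512,.229,.118]))
E
```

```text
t: 1.15
tool_pos: [0.4666, -0.4085, 0.2309]
tool_rot: [-3.12, -0.36, 0.001]
contact_force: [0.4, -0.7, -0.5]
opening: 0.0853
grip_force: 0.0
t: 2.15
tool_pos: [0.5014, 0.0691, 0.2312]
tool_rot: [3.121, 0.36, 0.0]
contact_force: [1.1, -0.3, -0.3]
opening: 0.0856
grip_force: 0.0
t: 2.57
tool_pos: [0.5077, 0.1465, 0.2309]
tool_rot: [3.12, 0.361, -0.001]
contact_force: [-0.3, -0.1, 0.3]
opening: 0.0853
grip_force: 0.0
2.6167 [0.50782995 0.14586226 0.23097279] [ 3.12056448e+00  3.59076281e-01 -1.01063867e-03] [193.76609811 201.26027363]
```

```bash
python3 -m pendant '[[[8,-27,0],[0,0,0],1],[[8,-27,0],[0,0,0],1],[[8,-26,0],[0,0,0],1],[[0,0,0],[0,0,0],1],[[0,0,0],[0,0,0],1],[[0,0,0],[0,0,0],1]]'
python3 - <<'E'
from h import *
import pickle
m=optics.camera_model('wrist');cv2.imwrite('pics/wB.png',optics.get_image('wrist')[:,:,::-1]);pickle.dump(m,open('wB.pkl','wb'))
o=get_obs();print(o['t'],o['tool_pos'],o['tool_rot'],proj(m,[.512,.229,.118]))
A,B=cv2.imread('pics/wA.png'),cv2.imread('pics/wB.png')
cv2.imwrite('pics/c2.png',np.hstack([A[80:380,60:460],B[80:380,120:520]]))
E
```

```text
t: 3.12
tool_pos: [0.5133, 0.2285, 0.2311]
tool_rot: [3.121, 0.357, -0.001]
contact_force: [-0.5, 0.0, -0.0]
opening: 0.0851
grip_force: 0.0
3.1667 [0.51332445 0.22837455 0.2312103 ] [ 3.12079579e+00  3.56877343e-01 -2.93989824e-04] [316.95013293 237.60914711]
```

View pics/c2.png

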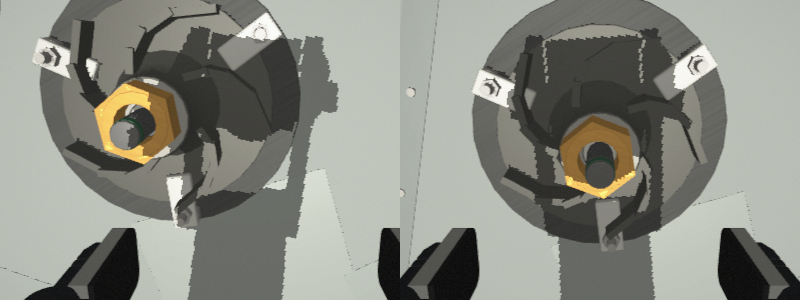

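The left crop (A) shows the nut near (140,120) in the crop. The right crop (B) shows it near (598,155), partly in the gripper's shadow. I'll enlarge both to pick out the corners.

Run:
```python
from h import *
A,B=cv2.imread('pics/wA.png'),cv2.imread('pics/wB.png')
f=lambda I,x,y:cv2.resize(I[y:y+120,x:x+80],(400,600),interpolation=2)
cv2.imwrite('pics/c3.png',np.hstack([f(A,145,140),f(B,273,165)]))
```

```text
(no output)
```

View pics/c3.png

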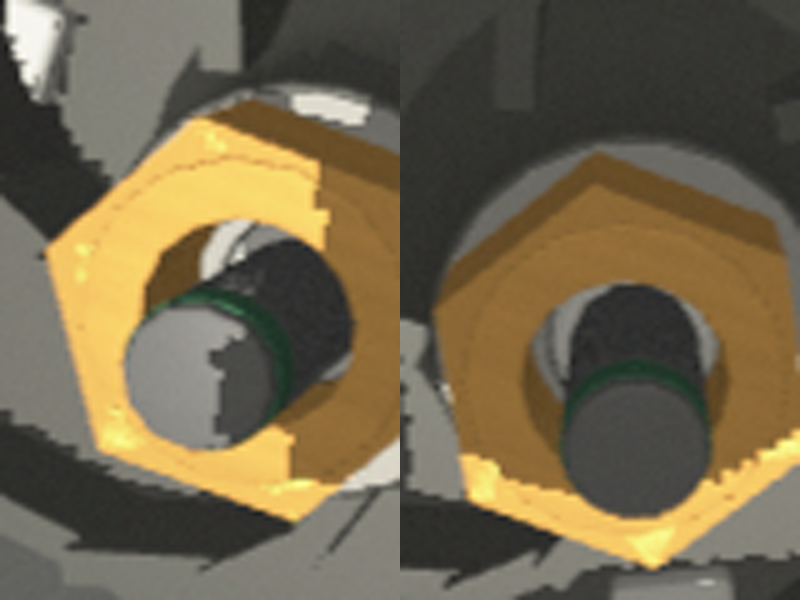

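In the A panel the top-face corners are at (195,120), (45,255), (98,450) and (297,522), with the handle top centred at (205,375). In the B panel (x−400) they are at (195,185), (35,315), (68,500), (252,568) and (380,250), with the handle top at (236,450).

```bash
cat > m2.py <<'E'
from h import *
import pickle
mA,mB=[pickle.load(open(f'w{c}.pkl','rb')) for c in 'AB']
pa=lambda x,y:(145+x/5-.4,140+y/5-.4)
pb=lambda x,y:(273+x/5-.4,165+y/5-.4)
a=[(195,120),(45,255),(98,450),(297,522),(205,375)];b=[(195,185),(35,315),(68,500),(252,568),(236,450)]
P=[]
for x,y in zip(a,b):
    p,e=tri(ray(mA,*pa(*x)),ray(mB,*pb(*y)));P.append(p);print(p.round(4),round(e[0],4))
P=np.array(P);print('sides',np.linalg.norm(np.diff(P[:4],axis=0),axis=1))
print('centre from opp corners',(P[0]+P[3])/2)
z=.118
for nm,m,pp,q in(('A',mA,pa,a[:4]),('B',mB,pb,b[:4]+[(380,250)])):
    Q=np.array([onz(m,*pp(*x),z)[:2] for x in q]);c=(Q[0]+Q[3])/2
    # LSQ hex fit of vertices: centre, radius, angle (vertex order known, 60deg apart)
    k=np.array([0,1,2,3,5][:len(Q)])
    from scipy.optimize import least_squares
    f=lambda v:(Q-(v[:2]+v[2]*np.c_[np.cos(v[3]+k*np.pi/3),np.sin(v[3]+k*np.pi/3)])).ravel()
    v0=np.arctan2(*(Q[0]-c)[::-1]);s=least_squares(f,[*c,.0265,v0]);print(nm,s.x[:3],'flat deg',(np.degrees(s.x[3])+30)%60,'rms',np.sqrt(np.mean(s.fun**2)))
    print('  handle@.144',onz(m,*pp(*(a if nm=='A' else b)[4]),.144))
mt=optics.camera_model('top');print('top cam handle @.144', onz(mt,169+187/5-.4,259+140/5-.4,.144))
It=cv2.imread('pics/top0.png')
M=cv2.inRange(It,(0,0,0),(70,70,70));n,l,st,c=cv2.connectedComponentsWithStats(M);
for i in range(1,n):
    if 2500<st[i,4]<8000 and 300<c[i][0]<480: 
        r=cv2.minAreaRect(cv2.findContours((l==i).astype(np.uint8),0,2)[0][0]);print('mat',st[i],np.round([onz(mt,*p,.004)[:2] for p in cv2.boxPoints(r)],4).tolist(),onz(mt,*r[0],.004))
E
python3 m2.py
```

```text
[0.5348 0.2378 0.1205] 0.0002
[0.5135 0.2541 0.1196] 0.0001
[0.4893 0.2448 0.1188] 0.0
[0.4849 0.2185 0.1173] 0.0
[0.5091 0.2264 0.1419] 0.0003
sides [0.02685685 0.02593655 0.02668184]
centre from opp corners [0.50984452 0.22816063 0.11886582]
A [0.50967609 0.2285787  0.02642849] flat deg 52.26334250686786 rms 0.0001743927621249354
  handle@.144 [0.51000671 0.22581678 0.144     ]
B [0.509986   0.22833152 0.02647968] flat deg 52.2472795663449 rms 0.0004248161991783126
  handle@.144 [0.50952795 0.22661173 0.144     ]
top cam handle @.144 [0.51029671 0.2224412  0.144     ]
mat [ 165    0  378   97 2980] [[1.2318, 0.3925], [1.2047, -0.5218], [0.9559, -0.4981], [0.9742, 0.377]] [ 1.08869782 -0.06941964  0.004     ]
mat [ 355  279   90   62 4772] [[0.4115, -0.0585], [0.5384, -0.0625], [0.5347, -0.2536], [0.4089, -0.245]] [ 0.47260084 -0.1551972   0.004     ]
```

The nut's top measures 118.9 mm (expected 118) and its centre is (0.510,0.2284). The corner spacing is 26.5 mm and a flat faces −67.75°. I need to turn tool z by −0.16 rad and shift about (−3.2,−1.3) mm, then go down.

```bash
python3 -m pendant '[[[0,0,0],[0,0,-0.08],1],[[0,0,0],[0,0,-0.08],1],[[-3.2,-1.3,10],[0,0,0],1],[[0,0,30],[0,0,0],1],[[0,0,30],[0,0,0],1],[[0,0,20],[0,0,0],1],[[0,0,10],[0,0,0],1],[[0,0,0],[0,0,0],1],[[0,0,0],[0,0,0],1],[[0,0,0],[0,0,0],1]]' 30
python3 -c "
from h import *
o=get_obs();p=o['tool_pos'];print(p,o['tool_rot']);d=np.array([.5098,.2284])-p[:2];R=cv2.Rodrigues(o['tool_rot'])[0];print(np.degrees(np.arctan2(R[1,1],R[0,1])),R[:2,0]@d*1e3,R[:2,1]@d*1e3,R[:,2])"
```

```text
t: 4.0
tool_pos: [0.5108, 0.23, 0.1331]
tool_rot: [-3.082, -0.607, -0.005]
contact_force: [0.5, 1.1, 0.6]
opening: 0.0856
grip_force: 0.0
[0.51081206 0.22997524 0.13314028] [-3.08217012 -0.60681601 -0.00468351]
-67.72420192640868 -1.5336472444855807 1.0740452806908676 [ 2.87698172e-03  8.23396333e-04 -9.99995522e-01]
```

```bash
python3 -m pendant '[[[-1.5,1,10],[0,0,0],1],[[0,0,12],[0,0,0],1],[[0,0,9],[0,0,0],1],[[0,0,4],[0,0,0],1],[[0,0,0],[0,0,0],1],[[0,0,0],[0,0,0],1]]'
python3 -m pendant '[[[0,0,0],[0,0,0],0.6],[[0,0,0],[0,0,0],0.45],[[0,0,0],[0,0,0],0.4],[[0,0,0],[0,0,0],0.4],[[0,0,0],[0,0,0],0.4],[[0,0,0],[0,0,0],0.4],[[0,0,0],[0,0,0],0.4],[[0,0,0],[0,0,0],0.4],[[0,0,0],[0,0,0],0.4],[[0,0,0],[0,0,0],0.4]]' 40
```

```text
t: 4.5
tool_pos: [0.5083, 0.2284, 0.0956]
tool_rot: [3.082, 0.609, -0.002]
contact_force: [0.1, 0.5, -0.7]
opening: 0.0853
grip_force: 0.0
t: 5.33
tool_pos: [0.5093, 0.2286, 0.0971]
tool_rot: [-3.082, -0.608, -0.002]
contact_force: [0.5, -0.8, 5.4]
opening: 0.045
grip_force: 43.8
```

```bash
python3 -m pendant '[[[0,0,-4],[0,0,0],0.4],[[-0.6,1.4,-6],[0,0,0],0.4],[[0,0,0],[0,0,0],0.4],[[0,0,0],[0,0,0],0.4]]' 50
python3 - <<'E'
from h import *
m=optics.camera_model('wrist');I=optics.get_image('wrist')[:,:,::-1];o=get_obs();print(o['tool_pos'],o['contact_force'],o['wrist_torque'],o['grip_force'])
u,v=proj(m,o['tool_pos']+[0,0,.025]).astype(int);print(u,v)
S=optics.get_image('scene')[:,:,::-1]
cv2.imwrite('pics/c4.png',np.hstack([cv2.resize(I[200:440,160:480],(400,300)),cv2.resize(S[220:370,330:530],(400,300),interpolation=2)]))
E
```

```text
t: 5.67
tool_pos: [0.5082, 0.2267, 0.1059]
tool_rot: [3.082, 0.608, -0.001]
contact_force: [0.2, -1.2, -3.3]
opening: 0.0449
grip_force: 51.8
[0.50809228 0.22671613 0.10567967] [-0.96952083 -0.24935159 -3.53521622] [ 0.00704491 -0.02873223  0.01771091] 51.79669976234436
317 351
```

View pics/c4.png

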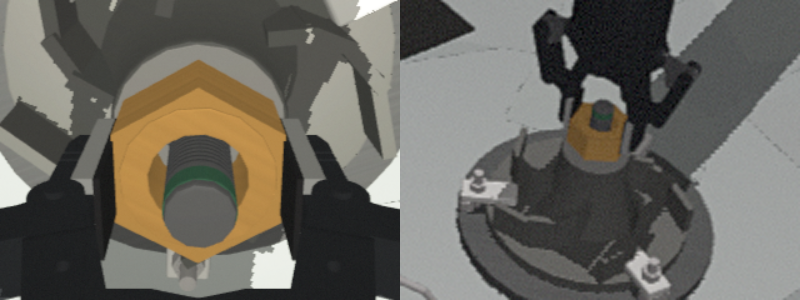

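The nut is up about 9 mm in the pads, with the handle clear in its hole and the load about 3 N. I'll lift it off and carry it over.

```bash
python3 -m pendant '[[[0,0,-10],[0,0,0],0.4],[[0,0,-15],[0,0,0],0.4],[[0,0,-15],[0,0,0],0.4],[[0,0,-15],[0,0,0],0.4],[[0,0,-15],[0,0,0],0.4],[[0,0,-10],[0,0,0],0.4],[[0,0,0],[0,0,0],0.4],[[0,0,0],[0,0,0],0.4]]'
python3 -m pendant '[[[-6,12,0],[0,0,0],0.4],[[-13,24,0],[0,0,0],0.4],[[-15,28,0],[0,0,0],0.4],[[-15,28,0],[0,0,0],0.4],[[-15,28,0],[0,0,0],0.4],[[-15,28,0],[0,0,0],0.4],[[-15,28,0],[0,0,0],0.4],[[-15,28,0],[0,0,0],0.4],[[-15,28,0],[0,0,0],0.4],[[-14,27,0],[0,0,0],0.4],[[-10,20,0],[0,0,0],0.4],[[-6,11,0],[0,0,0],0.4]]'
python3 -m pendant '[[[0,0,15],[0,0,0],0.4],[[0,0,25],[0,0,0],0.4],[[0,0,25],[0,0,0],0.4],[[0,0,20],[0,0,0],0.4],[[0,0,10],[0,0,0],0.4],[[0,0,0],[0,0,0],0.4],[[0,0,0],[0,0,0],0.4]]'
python3 - <<'E'
from h import *
m=optics.camera_model('wrist');I=optics.get_image('wrist')[:,:,::-1];o=get_obs();p=o['tool_pos'];print(p,o['contact_force'])
R=cv2.Rodrigues(o['tool_rot'])[0];d=np.array([.475,-.1])-p[:2];print(R[:2,0]@d*1e3,R[:2,1]@d*1e3,R[:,2])
T=optics.get_image('top')[:,:,::-1]
cv2.imwrite('pics/c5.png',np.hstack([cv2.resize(I,(400,300)),cv2.resize(T[240:360,320:480],(400,300),interpolation=2)]))
E
```

```text
t: 6.43
tool_pos: [0.5089, 0.227, 0.187]
tool_rot: [-3.082, -0.608, -0.002]
contact_force: [0.4, 0.2, -2.7]
opening: 0.0451
grip_force: 51.8
t: 7.43
tool_pos: [0.4748, -0.1026, 0.1848]
tool_rot: [-3.083, -0.604, 0.004]
contact_force: [-1.0, 0.1, -2.1]
opening: 0.0449
grip_force: 51.9
t: 8.02
tool_pos: [0.4757, -0.0999, 0.0907]
tool_rot: [-3.081, -0.608, 0.003]
contact_force: [1.4, -0.7, -1.5]
opening: 0.0449
grip_force: 51.8
[ 0.47675583 -0.10020472  0.09204999] [ 0.05986355  0.48953636 -1.40293181]
-1.546424462780283 -0.8564090275894141 [ 8.63085352e-04 -4.20057363e-04 -9.99999539e-01]
```

View pics/c5.png

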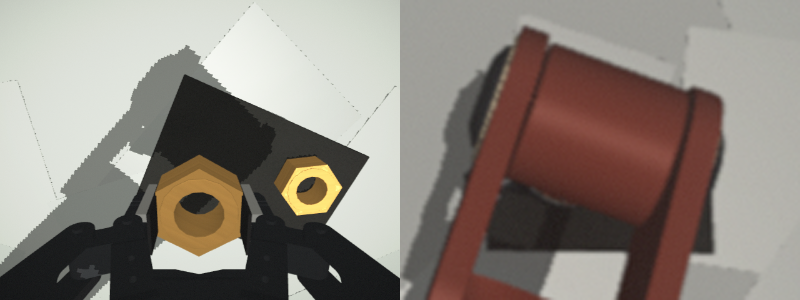

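The nut is held level over the mat. The mat's corners are at about (183,74) and (368,155) in the half-scale wrist picture, and the spare is at (312,188), well clear. I'll check the spot.

```bash
python3 - <<'E'
from h import *
m=optics.camera_model('wrist');
for u,v in((183,74),(368,155),(155,222)): print(onz(m,u*1.6,v*1.6,.004))
print(onz(m,312*1.6,190*1.6,.028))
E
python3 -m pendant '[[[-1.5,-0.5,10],[0,0,0],0.4],[[0,0,20],[0,0,0],0.4],[[0,0,20],[0,0,0],0.4],[[0,0,15],[0,0,0],0.4],[[0,0,8],[0,0,0],0.4],[[0,0,4],[0,0,0],0.4],[[0,0,0],[0,0,0],0.4],[[0,0,0],[0,0,0],0.4],[[0,0,0],[0,0,0],0.4]]'
```

```text
[ 0.5405504  -0.05976127  0.004     ]
[ 0.5385321  -0.25035298  0.004     ]
[ 0.39256687 -0.08637051  0.004     ]
[ 0.49222782 -0.20381786  0.028     ]
t: 8.87
tool_pos: [0.4759, -0.1004, 0.0156]
tool_rot: [3.081, 0.608, 0.003]
contact_force: [0.8, -0.8, -1.7]
opening: 0.0446
grip_force: 51.9
```

```bash
python3 -m pendant '[[[0,0,2],[0,0,0],0.4],[[0,0,2],[0,0,0],0.4],[[0,0,1.5],[0,0,0],0.4],[[0,0,0],[0,0,0],0.4],[[0,0,0],[0,0,0],0.4],[[0,0,0],[0,0,0],0.4]]'
python3 -m pendant '[[[0,0,1],[0,0,0],0.4],[[0,0,1],[0,0,0],0.4],[[0,0,0],[0,0,0],0.4],[[0,0,0],[0,0,0],0.4]]'
```

```text
t: 9.37
tool_pos: [0.4748, -0.0999, 0.0088]
tool_rot: [-3.082, -0.608, 0.0]
contact_force: [0.8, 0.1, -1.8]
opening: 0.045
grip_force: 51.9
t: 9.7
tool_pos: [0.475, -0.1, 0.0072]
tool_rot: [3.082, 0.609, 0.0]
contact_force: [-1.4, 0.4, 2.0]
opening: 0.0447
grip_force: 52.4
```

```bash
python3 -m pendant '[[[0,0,0.6],[0,0,0],0.4],[[0,0,0],[0,0,0],0.4],[[0,0,0],[0,0,0],0.4]]'
python3 -m pendant '[[[0,0,0],[0,0,0],0.58],[[0,0,0],[0,0,0],0.66],[[0,0,0],[0,0,0],0.72],[[0,0,0],[0,0,0],0.75],[[0,0,0],[0,0,0],0.75],[[0,0,0],[0,0,0],0.75]]'
```

```text
t: 9.95
tool_pos: [0.475, -0.1, 0.0072]
tool_rot: [-3.082, -0.608, 0.001]
contact_force: [-3.7, 1.7, 7.5]
opening: 0.0448
grip_force: 53.1
t: 10.45
tool_pos: [0.4748, -0.1, 0.0061]
tool_rot: [3.082, 0.608, 0.0]
contact_force: [0.2, 0.3, 0.3]
opening: 0.0641
grip_force: 0.0
```

```bash
python3 -m pendant '[[[0,0,-5],[0,0,0],0.75],[[0,0,-15],[0,0,0],0.75],[[0,0,-25],[0,0,0],0.75],[[0,0,-30],[0,0,0],0.75],[[0,0,-35],[0,0,0],1],[[0,0,-35],[0,0,0],1],[[0,0,-35],[0,0,0],1],[[0,0,-15],[0,0,0],1],[[0,0,0],[0,0,0],1],[[0,0,0],[0,0,0],1]]'
python3 - <<'E'
from h import *
m=optics.camera_model('wrist');I=optics.get_image('wrist')[:,:,::-1];o=get_obs();print(o['tool_pos']);cv2.imwrite('pics/w6.png',I)
import pickle;pickle.dump(m,open('w6.pkl','wb'))
E
python3 -m pendant '[[[6,-12,0],[0,0,0],1],[[13,-24,0],[0,0,0],1],[[15,-28,0],[0,0,0],1],[[15,-28,0],[0,0,0],1],[[15,-28,0],[0,0,0],1],[[15,-28,0],[0,0,0],1],[[15,-28,0],[0,0,0],1],[[15,-28,0],[0,0,0],1],[[15,-28,0],[0,0,0],1],[[14,-27,0],[0,0,0],1],[[10,-20,0],[0,0,0],1],[[8,-10,0],[0,0,0],1]]'
python3 -m pendant '[[[0,0,0],[0,0,0],1],[[0,0,0],[0,0,0],1],[[0,0,0],[0,0,0],1]]'
python3 - <<'E'
from h import *
m=optics.camera_model('wrist');I=optics.get_image('wrist')[:,:,::-1];o=get_obs();p=o['tool_pos'];print(p,o['tool_rot']);cv2.imwrite('pics/w7.png',I)
u,v=proj(m,[.5096,.2263,.144]).astype(int);print(u,v)
R=cv2.Rodrigues(o['tool_rot'])[0];d=np.array([.5096,.2263])-p[:2];print(R[:2,0]@d*1e3,R[:2,1]@d*1e3,R[:,2])
import pickle;pickle.dump(m,open('w7.pkl','wb'))
W=cv2.imread('pics/w6.png');cv2.imwrite('pics/c6.png',np.hstack([cv2.resize(W,(400,300)),cv2.resize(I[v-60:v+60,u-80:u+80],(400,300),interpolation=2)]))
E
```

```text
t: 11.28
tool_pos: [0.4753, -0.1002, 0.2025]
tool_rot: [3.081, 0.608, 0.004]
contact_force: [0.3, -0.0, -0.1]
opening: 0.0854
grip_force: 0.0
[ 0.47438147 -0.09980539  0.20052549]
t: 12.33
tool_pos: [0.5075, 0.2286, 0.1982]
tool_rot: [-3.081, -0.612, 0.008]
contact_force: [-0.3, 0.2, -0.2]
opening: 0.0857
grip_force: 0.0
t: 12.58
tool_pos: [0.5089, 0.2255, 0.2001]
tool_rot: [3.082, 0.607, -0.003]
contact_force: [0.6, -0.0, 0.2]
opening: 0.0857
grip_force: 0.0
[0.50909328 0.22538118 0.20048965] [ 3.08199667e+00  6.06180865e-01 -2.02806491e-03]
316 264
0.8169455972371985 -0.6584724815996021 [-1.16133955e-03 -7.86701150e-04 -9.99999016e-01]
```

View pics/c6.png

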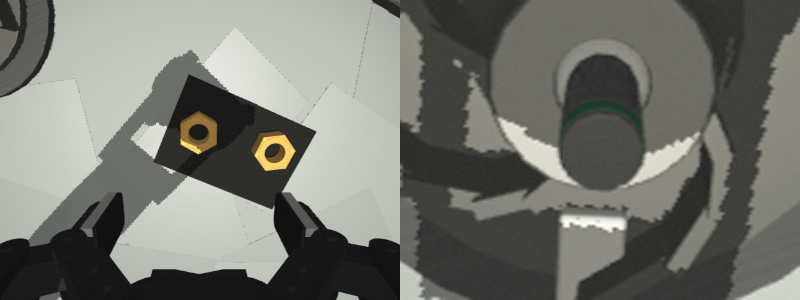

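The nut lies flat on the mat beside the spare. The handle top is at (316.8,262.8) against a predicted (316,264), so the position is confirmed within about 0.5 mm. I'll descend onto the handle.

```bash
python3 -m pendant '[[[0.8,-0.6,10],[0,0,0],1],[[0,0,25],[0,0,0],1],[[0,0,25],[0,0,0],1],[[0,0,20],[0,0,0],1],[[0,0,12],[0,0,0],1],[[0,0,6],[0,0,0],1],[[0,0,0],[0,0,0],1],[[0,0,0],[0,0,0],1],[[0,0,0],[0,0,0],0.6],[[0,0,0],[0,0,0],0.4]]' 20
python3 -m pendant '[[[0,0,0],[0,0,0],0.3],[[0,0,0],[0,0,0],0.25],[[0,0,0],[0,0,0],0.2],[[0,0,0],[0,0,0],0.15],[[0,0,0],[0,0,0],0.15],[[0,0,0],[0,0,0],0.15],[[0,0,0],[0,0,0],0.15],[[0,0,0],[0,0,0],0.15]]'
python3 -c "
from h import *
o=get_obs();print(o)"
```

```text
t: 13.47
tool_pos: [0.5109, 0.2278, 0.1049]
tool_rot: [-3.082, -0.608, -0.005]
contact_force: [1.2, 0.6, -0.7]
opening: 0.0642
grip_force: 0.0
t: 14.13
tool_pos: [0.5101, 0.2275, 0.1036]
tool_rot: [3.082, 0.608, 0.001]
contact_force: [0.3, -1.4, 2.2]
opening: 0.0173
grip_force: 20.5
{'t': 14.1333, 'q': array([ 2.86334794e-01,  9.00677309e-03,  1.87919055e+00, -2.00634076e-04,
        1.25274171e+00,  1.46738772e+00]), 'dq': array([ 0.00020851, -0.00037976,  0.00093702,  0.00130224,  0.00078224,
        0.00133185]), 'effort': array([ 4.24357764e-01, -3.29498291e+01, -3.26391542e+01,  2.42419196e-01,
       -7.45881884e-02,  3.12924603e-03]), 'tool_pos': array([0.51010963, 0.22748301, 0.10361417]), 'tool_rot': array([3.08198336e+00, 6.08411448e-01, 1.04971346e-03]), 'contact_force': array([ 0.3040105 , -1.44639024,  2.15584679]), 'wrist_torque': array([-0.1426318 ,  0.0334927 , -0.08353943]), 'grip_force': 20.510006546974182, 'opening': 0.017268758249802892}
```

Gripped on the handle, with a side force of only about 1.5 N. I'll increase the grip and draw it up slowly.

```bash
python3 -m pendant '[[[0,0,0],[0,0,0],0.1],[[0,0,0],[0,0,0],0.1],[[0,0,0],[0,0,0],0.1],[[0,0,-2],[0,0,0],0.1],[[0,0,-3],[0,0,0],0.1],[[0,0,0],[0,0,0],0.1],[[0,0,0],[0,0,0],0.1]]' 50
python3 -m pendant '[[[0,0,-3],[0,0,0],0.1],[[0,0,-3],[0,0,0],0.1],[[0,0,-4],[0,0,0],0.1],[[0,0,0],[0,0,0],0.1],[[0,0,0],[0,0,0],0.1]]'
```

```text
t: 14.72
tool_pos: [0.5095, 0.2272, 0.1073]
tool_rot: [3.082, 0.608, -0.001]
contact_force: [2.9, -1.0, -6.3]
opening: 0.0171
grip_force: 48.9
t: 15.13
tool_pos: [0.5097, 0.2276, 0.119]
tool_rot: [-3.082, -0.608, 0.0]
contact_force: [1.5, -1.4, -2.4]
opening: 0.0169
grip_force: 49.1
```

```bash
python3 -m pendant '[[[0,0,-3],[0,0,0],0.1],[[0,0,-4],[0,0,0],0.1],[[0,0,-4],[0,0,0],0.1],[[0,0,-4],[0,0,0],0.1],[[0,0,-4],[0,0,0],0.1],[[0,0,-3],[0,0,0],0.1],[[0,0,-1],[0,0,0],0.1],[[0,0,0],[0,0,0],0.1],[[0,0,0],[0,0,0],0.1],[[0,0,0],[0,0,0],0.1]]'
python3 - <<'E'
from h import *
import pickle
zs=[];fs=[]
m=optics.camera_model('wrist')
for n in('wrist','scene'):
    I=optics.get_image(n)[:,:,::-1];o=get_obs();zs.append(o['tool_pos']);fs.append(o['contact_force']);cv2.imwrite(f'pics/{n}8.png',I)
    if n=='wrist':pickle.dump(m,open('w8.pkl','wb'));W=I
    else:S=I
print(np.array(zs),np.array(fs))
ms=optics.camera_model('scene');u,v=proj(ms,[.5097,.2265,.1]).astype(int);uw,vw=proj(m,[.5097,.2265,.1]).astype(int);print(u,v,uw,vw)
f=lambda I,u,v:cv2.resize(I[v-30:v+30,u-40:u+40],(400,300),interpolation=2)
g=cv2.resize(W[vw-60:vw+60,uw-80:uw+80],(400,300),interpolation=2)
cv2.imwrite('pics/c8.png',np.hstack([f(S,u,v),g]))
E
```

```text
t: 15.97
tool_pos: [0.5097, 0.2276, 0.1412]
tool_rot: [-3.082, -0.609, 0.0]
contact_force: [-0.4, 0.1, -3.6]
opening: 0.0169
grip_force: 49.0
[[0.50968377 0.22754109 0.14107514]
 [0.50969203 0.22754404 0.14108193]] [[ 0.45424562 -1.53914816 -3.57014732]
 [ 0.77943526 -0.49925191 -2.10650985]]
427 292 319 277
```

View pics/c8.png

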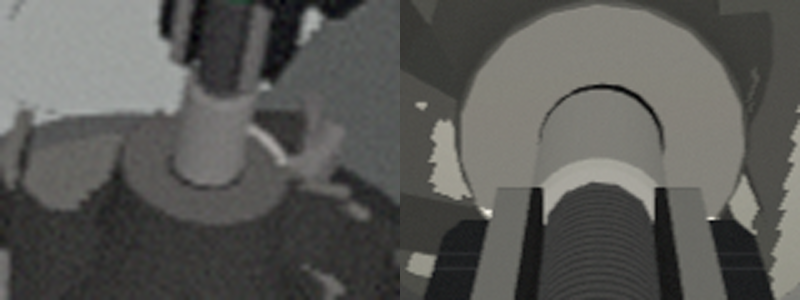

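At 38 mm of commanded lift the scene crop shows the pale plug standing out of the hub. The wrist crop shows a black rim just appearing at the mouth, at about (600,88), which fits the band's top being 1 mm out. I'll raise the last 2 mm and measure the rim.

```bash
python3 -m pendant '[[[0,0,-1],[0,0,0],0.1],[[0,0,-1],[0,0,0],0.1],[[0,0,0],[0,0,0],0.1],[[0,0,0],[0,0,0],0.1],[[0,0,0],[0,0,0],0.1],[[0,0,0],[0,0,0],0.1],[[0,0,0],[0,0,0],0.1],[[0,0,0],[0,0,0],0.1]]'
python3 - <<'E'
from h import *
m=optics.camera_model('wrist');W=optics.get_image('wrist')[:,:,::-1];o=get_obs();S=optics.get_image('scene')[:,:,::-1];p=o['tool_pos']
z=[]
for i in range(8): optics.get_image('top'); z.append(get_obs()['tool_pos']);
print(np.mean(z,0),np.std(z,0),o['contact_force'],o['grip_force'])
cv2.imwrite('pics/wrist9.png',W)
ax=np.array([.5097,.2268]);R=cv2.Rodrigues(o['tool_rot'])[0];hx=R[:2,0]/np.linalg.norm(R[:2,0])
q=lambda r,h:proj(m,[*(ax+hx*r),h])
print('z94 r12.5',q(.0125,.094),'r12 z94',q(.012,.094),'z97',q(.012,.097),'z134',q(.012,.134),'hub r30',q(.03,.094))
u=int(q(.012,.094)[0]);print(np.round(cv2.cvtColor(W,cv2.COLOR_BGR2GRAY)[170:270,u-3:u+4].mean(1)).astype(int).tolist())
ms=optics.camera_model('scene');a,b=proj(ms,[.5097,.2265,.1]).astype(int)
f=lambda I,u,v:cv2.resize(I[v-30:v+30,u-40:u+40],(400,300),interpolation=2)
cv2.imwrite('pics/c9.png',np.hstack([f(S,a,b),f(W,u,240)]))
E
```

```text
t: 16.73
tool_pos: [0.5097, 0.2275, 0.1431]
tool_rot: [-3.082, -0.608, 0.0]
contact_force: [0.2, 0.1, -4.0]
opening: 0.0169
grip_force: 49.0
[0.50975459 0.22750007 0.14317111] [2.03953351e-05 1.41002563e-05 1.58079492e-05] [-0.64445523 -0.45845914 -3.37055358] 49.050981402397156
z94 r12.5 [319.10958974 247.9563272 ] r12 z94 [319.10914572 248.91748   ] z97 [319.11730511 250.80101724] z134 [319.24147476 279.46469626] hub r30 [319.12553387 213.44270753]
[68, 68, 67, 67, 67, 67, 68, 68, 67, 67, 67, 68, 67, 67, 67, 67, 68, 67, 66, 66, 66, 67, 66, 65, 65, 65, 65, 65, 64, 64, 63, 64, 63, 62, 62, 62, 62, 62, 61, 61, 61, 60, 60, 60, 62, 67, 81, 94, 125, 130, 130, 130, 130, 130, 130, 129, 130, 129, 130, 129, 130, 130, 130, 129, 130, 130, 129, 129, 130, 130, 130, 130, 130, 129, 129, 130, 129, 129, 126, 81, 5, 6, 50, 125, 124, 125, 124, 125, 124, 125, 125, 124, 124, 125, 124, 125, 125, 124, 125, 125]
```

View pics/c9.png

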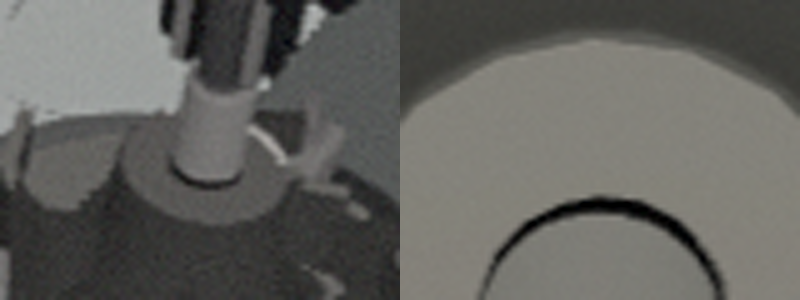

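Dark rim at the mouth is about 3.0 px, against 2.8 px predicted for 3 mm of band plus the bore gap. The lift is 40 mm commanded and 39.6 mm measured, with side force under 1 N and a steady grip. The job is ready to hand in.

```bash
python3 -c "
from station import ctrl;print(ctrl.finish_job())"
```

```text
the job is handed in; nothing more can be done
None
```

The hub nut is lying flat on the mat beside the spare; the gauge is drawn up 40 mm with its band level with the hub's top face (to about 1 mm as measured) and still held there, and the job was handed in at about 17 s of the 61 s allowed.

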